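Shut and snap the chip boxes at closing time

TASK

Get the three flip-top chip boxes in the tray ready to be packed away: every lid has to be shut and pressed down until its catch snaps and it lies flush. The pink sphere left on the red chips is in the way; set it gently back on its wooden ring stand. Do not knock over the two crystal towers.

Things in the scene. Friction and masses are not known exactly. Their poses are not given: they have to be found in the camera images.
- tray: wooden counter tray, 88 x 208 x 12 mm, fixed to the table; holds the three boxes in a row along its y axis, 66 mm apart, in any order. Origin: centre of its underside; its x axis points to the back of the boxes (the hinge side), y along the row, z up. The boxes stand square in it.
- red_box: clear flip-top box of red stone chips, 72 (x, front to back) x 62 (y) mm, fixed in the tray; the pink sphere lies loose on its chips. Origin: centre of its underside, 4 mm above the table; front (catch, lid tab) to its -x, hinge at +x. Rim 40 mm above the origin; solid, level chip surface 32 mm above the origin; inside 67 x 57 mm.
- amber_box: the same box, of amber chips
- blue_box: the same box, of pale blue chips
- red_lid (a joint): angle of the red box's lid (rad): 0 shut, flush and snapped; about 0.11 shut but only lying on the catch; 1.57 upright; 2.15 fully open, leaning back. Starts wide open. The lid is a black-framed clear panel, 72 long x 62 wide x 4 mm, 35 g, its top 3 mm above the hinge axis when shut; see amber_lid for how it behaves
- amber_lid (a joint): the same for the amber box; starts lying on its catch, not snapped. All hinges are a little stiff: a lid stays where it is left above about 1.0 rad, and below that falls slowly on to the catch. The catch then needs about 7 N down at the tab (about 15 N at mid-lid) to snap; after that the lid holds itself shut
- blue_lid (a joint): the same for the blue box; starts wide open
- red_tab (a point): middle of the top of the thumb tab at the free front edge of the red lid, 78 mm from the hinge axis and 3 mm above the hinge plane; the tab is 14 x 26 mm, 3.5 mm thick, and ends 6 mm farther out. Turns with the lid.
- amber_tab (a point): the same on the amber lid
- blue_tab (a point): the same on the blue lid
- red_hinge (a point): hinge axis of the red lid at its middle: 36 mm behind the box's centre and 41 mm above the box's origin. The axis runs along the box's y.
- amber_hinge (a point): the same for the amber lid
- blue_hinge (a point): the same for the blue lid
- sphere_center (a point): centre of the pink polished sphere, 48 mm in diameter, about 150 g
- ring_stand: turned wooden ring, 43 mm across and 10 mm high with an opening of about 19 mm, loose on the table. Origin: centre of its underside. The sphere rests in it with its centre about 28 mm above the table.
- tower_clear: clear six-sided crystal tower, 25 x 24 x 104 mm, standing loose within 10 cm of the ring stand, on any side; origin: centre of its foot
- palm_stone_4: dark green palm stone, 47 x 40 x 26 mm, lying loose on the other side of the ring stand; origin: centre of its underside
- tower_grey: grey six-sided crystal tower, 20 x 24 x 82 mm, standing loose close behind the tray; origin: centre of its foot

How it is judged:
By the outcome, as a careful person would: the job done as asked, in the order asked, and still so for the second after the job is handed in, with the robot touching nothing.
It also fails if it takes over 61 s, if anything falls off the work surface, if the arm or the gripper's body presses on something with over 40 N, if the wrist force passes 120 N, or if a joint passes its speed limit or range.

ROBOT

A 7-joint arm with a two-finger parallel gripper is mounted at the origin on a cart in front of the work surface, level with it; the furniture and walls round the work are solid. World frame = base frame: x ahead of the robot, y to its left, z up, the work surface at z = 0. Lengths are in m, angles in degrees, forces in N, time in s.
With the tool pointing down it reaches from about 0.425 to 0.875 m from the base axis. Payload 4.7 kg.
Tool frame: the origin (TCP) lies between the finger pads; the fingertips stand env.tip_reach ahead of it and the grasp point (between the pads) lies 2 mm behind it (env.tip_reach is the distance from the TCP to the fingertips, in m); z points along the fingers, y is the line along which they close (so a half turn about z gives the same grasp; the last joint's range is limited). The gripper opens to 87 mm and grips with 3 to 60 N. Pads are 19 mm wide; open, the fingers measure 117 mm over their backs; the gripper's body (75 mm by 190 mm) begins 51 mm behind the grasp point.
Start: joints at [-75.224, 18.392, -4.016, 83.108, 1.295, 78.541, -3.26], TCP at [0.157, 0.631, 0.24] pointing down, gripper open.
Joint ranges: [-163.93, 163.93], [-17.29, 119.83], [-79.2, 71.16], [3.27, 140.29], [-89.18, 269.18], [5.43, 117.66], [-154.24, 154.24]. Speed limits (degrees/s): [147.25, 147.25, 180, 180, 180, 180, 180].

INTERFACE

Orientations are given as [roll, pitch, yaw] about the fixed x, y, z axes, in that order (R = Rz(yaw) Ry(pitch) Rx(roll)).
In Python, from cell import env, imaging, job, sensors gives the robot as it stands (env), with the cameras (imaging), the job (job) and the readings (sensors).
- The arm moves only by the tool drive_effector, called after "Call:" by a JSON object that holds its "name" and its "arguments". Schema: {"type":"object","properties":{"ticks":{"type":"array","items":{"type":"array","items":{"type":"number"},"minItems":5,"maxItems":5},"minItems":1,"maxItems":8},"force":{"type":"number"},"only":{"type":"string"},"quiet":{"type":"boolean"},"lines":{"type":"string"}},"required":["ticks"],"additionalProperties":false}. ticks is a list of rows, 1 to 8 of them, each of 5 numbers: dx, dy, dz in shares of 0.75 m (1.0 is 0.75 m), then a turn about the tool's z in a scale on which 1.0 is 90 degrees, then the finger opening in m; each row is the pose to reach, as a shift and turn from the pose commanded when the call began, along the tool's axes at that moment; what a row does not reach only later rows make up. A row lasts 1/12 s, in which the tool goes at most 0.0417 m and 7.16 degrees, less where a joint would pass 70% of its speed; a pose out of reach is approached as far as the arm can. The fingers move at their own pace and stop on an object; force is the grip in N (left out, the last holds). Time passes only in rows, so rows that do not move let the fingers close. The tool returns the time, the measured TCP pose, the force, the opening and the grip force at its end. only (a regular expression) keeps the lines of the reply that match it, lines (a string "A,B") keeps lines A to B, and quiet returns only ok. A shift or turn number past 1, either way, is cut back to 1. Input that does not fit is refused with a message, and nothing moves.
- sensors.get_obs(): the state, without advancing time (a new reading comes with each control period).
- imaging.read_camera(name): name is "scene" or "top"; returns a dict with "color" (420x560x3 uint8, blue, green, red), "fx", "fy", "cx", "cy" (pixels), "world_from_camera" (4x4, takes a point from camera to world coordinates). Camera axes: x right, y down, z forward; pixel columns grow to the right and rows downward; lengths in m; the calibration is good to about 2 mm. A picture is of the moment at which its call begins. There is no depth.
- job.sign_off(): hands the job in; it is judged then, once.
The state is a dict: "time_s": time; "qpos": joint angles; "joint_velocities": joint speeds; "effort": joint torques, N m; "tool_pos": TCP position; "tool_rot": TCP orientation; "force": force on the tool from outside, world axes, zero at the start; "wrist_torque": the same for the moment, N m; "grip_width": finger opening in m; "grasp_force": force on a finger pad.
Only numpy, scipy, OpenCV 4.12 (cv2) and the standard library are available. Lean on these libraries where they do the work, as an engineer would, in place of code of your own. Each camera call takes 0.05 s, during which the arm holds its last target. There are 200 camera calls.

## Working session

There is one attempt and no reset: what is moved stays moved. The work goes in short steps, Python scripts to look and compute and a tool call to move; the robot and the scene stay as the last step left them, time stands still between calls to the robot, and variables do not carry over. Pictures are saved under pics/ and viewed, at most 14 in all, crops included, and the job is handed in when it is done.

```bash
ls; mkdir -p pics
```

Run:
```python
from cell import env, imaging, job, sensors
import cv2,numpy as np
o=sensors.get_obs(); print(o['tool_pos'],o['tool_rot'],o['grip_width'],env.tip_reach)
for n in("scene","top"):
    c=imaging.read_camera(n); cv2.imwrite(f"pics/{n}0.png",c['color']); print(n,c['fx'],c['fy'],c['cx'],c['cy'],np.round(c['world_from_camera'],3).tolist())
```

```text
cell.py
pics
[0.15681895 0.63026747 0.23846038] [-1.79891097e+02  7.84490569e-03  1.66036992e+02] 0.08691753695754896 0.017
scene 384.34907868291054 384.34907868291054 278.17867534483133 209.80611142730257 [[0.666, -0.343, 0.662, -0.031], [-0.746, -0.299, 0.595, -0.645], [-0.006, -0.891, -0.455, 0.454], [0.0, 0.0, 0.0, 1.0]]
top 519.85873217871 519.85873217871 275.9499164959113 212.90577036296878 [[-0.023, -0.985, 0.172, 0.32], [-1.0, 0.024, 0.003, -0.161], [-0.007, -0.172, -0.985, 1.22], [0.0, 0.0, 0.0, 1.0]]
```

View pics/scene0.png

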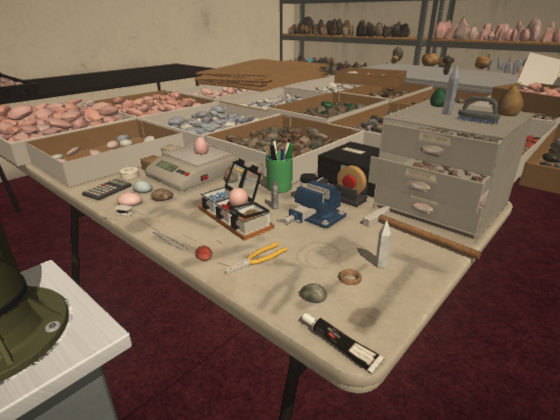

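View pics/top0.png

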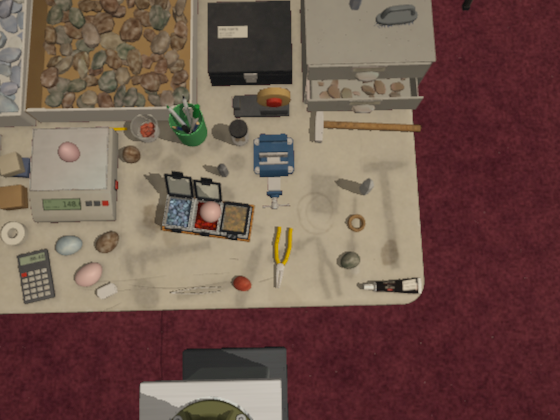

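The scene view shows the boxes around (235,210), the ring stand at (349,277), the clear tower at (384,245) and the palm stone at (314,293). The top view shows, left to right, blue (180,213), red with the sphere (208,212) and amber (236,218). It also shows the ring at (356,223), the clear tower's foot near (366,190), and the grey tower at (223,170).

Create h.py:
```python
import numpy as np,cv2
from cell import env, imaging, job, sensors
def ray(c,u,v):
    T=np.array(c['world_from_camera']); d=T[:3,:3]@np.array([(u-c['cx'])/c['fx'],(v-c['cy'])/c['fy'],1]); return T[:3,3],d/np.linalg.norm(d)
def onz(c,u,v,z):
    p,d=ray(c,u,v); return p+d*(z-p[2])/d[2]
def tri(r1,r2):
    (p,d),(q,e)=r1,r2
    s=np.linalg.lstsq(np.c_[d,-e],q-p,rcond=None)[0]; a,b=p+d*s[0],q+e*s[1]
    return (a+b)/2,np.linalg.norm(a-b)
def proj(c,P):
    T=np.linalg.inv(c['world_from_camera']); p=T[:3,:3]@np.array(P)+T[:3,3]
    return np.array([c['fx']*p[0]/p[2]+c['cx'],c['fy']*p[1]/p[2]+c['cy']])
def tool(): 
    from scipy.spatial.transform import Rotation as R
    o=sensors.get_obs(); return np.array(o['tool_pos']),R.from_euler('xyz',o['tool_rot'],degrees=True).as_matrix()
```

Run:
```python
import cv2,numpy as np
t=cv2.imread('pics/top0.png');s=cv2.imread('pics/scene0.png')
a=cv2.resize(t[150:250,150:265],None,fx=5,fy=5,interpolation=cv2.INTER_CUBIC)
b=cv2.resize(t[170:275,325:385],None,fx=4,fy=4,interpolation=cv2.INTER_CUBIC)
cv2.imwrite('pics/a.png',a)
cv2.imwrite('pics/b.png',cv2.resize(s[150:310,190:400],None,fx=3.7,fy=3.7,interpolation=cv2.INTER_CUBIC)[:600])
cv2.imwrite('pics/c.png',b)
```

```text
(no output)
```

View pics/a.png

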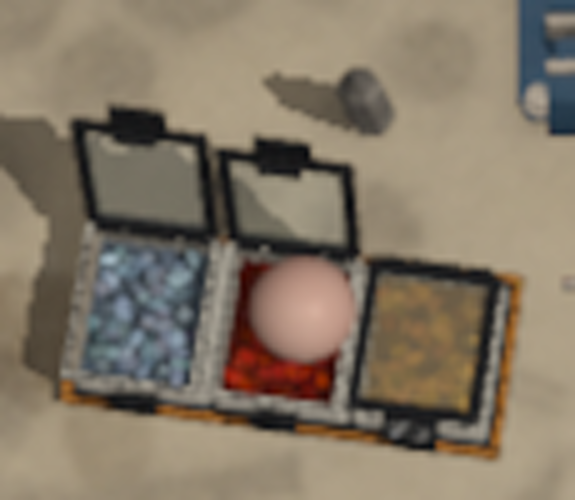

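View pics/b.png

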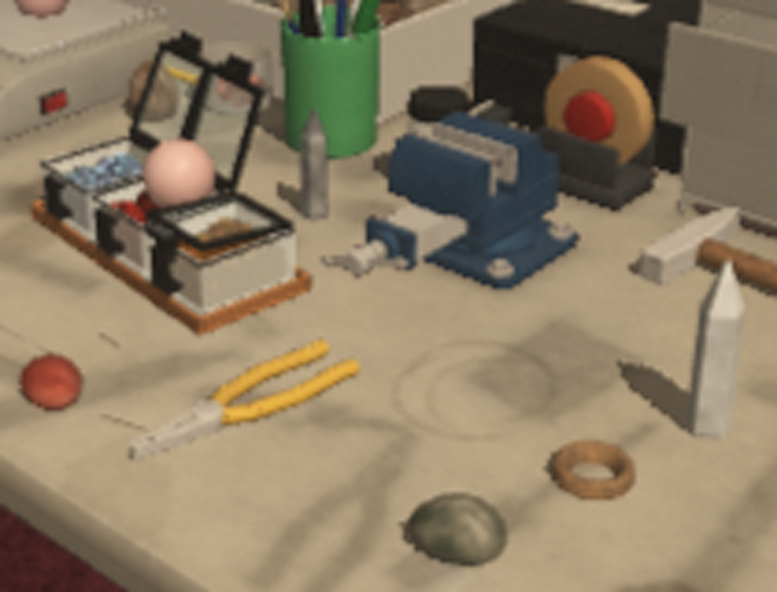

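The top crop shows the order blue, red, amber, with the tray's front edge running from (62,392) to (500,452) in crop pixels and the sphere at (303,308). The scene crop shows the ring at (592,469), the clear tower's foot at (710,430) and the grey tower's foot at (316,212).

Create m.py:
```python
from h import *
C={n:imaging.read_camera(n) for n in("scene","top")}
def blob(n,lo,hi,roi,pick=None):
    x0,y0,x1,y1=roi; hsv=cv2.cvtColor(C[n]['color'],cv2.COLOR_BGR2HSV)[y0:y1,x0:x1]
    m=cv2.inRange(hsv,lo,hi); m=cv2.morphologyEx(m,cv2.MORPH_CLOSE,np.ones((3,3)))
    cs=cv2.findContours(m,0,1)[0]; c=max(cs,key=cv2.contourArea)
    return c.reshape(-1,2)+[x0,y0]
def cc(pts):
    (u,v),r=cv2.minEnclosingCircle(pts.astype(np.float32)); return u,v,r
def show(name,n,pts): print(name,n,np.round(cc(pts),1),cv2.contourArea(pts.astype(np.int32)),[np.round(x,1) for x in cv2.minAreaRect(pts.astype(np.float32))])
```

Run:
```python
from m import *
for n,roi in(("top",(195,195,225,228)),("scene",(222,180,252,212))):
    p=blob(n,(0,40,120),(14,120,255),roi); show('sphere',n,p)
    u,v,r=cc(p); C[n]['s']=ray(C[n],u,v); print(onz(C[n],u,v,.060))
print('sphere tri',tri(C['top']['s'],C['scene']['s']))
p=blob("top",(90,40,30),(125,255,255),(160,190,196,232)); show('blue','top',p); 
print(onz(C['top'],*cv2.minAreaRect(p.astype(np.float32))[0],.036))
p=blob("top",(5,110,60),(18,255,255),(155,190,260,245)); show('tray','top',p)
for n,roi in(("top",(340,208,372,240)),("scene",(333,262,366,290))):
    p=blob(n,(5,85,40),(20,255,230),roi); show('ring',n,p); x,y,w,h=cv2.boundingRect(p); print((x,y,w,h),onz(C[n],x+(w-1)/2,y+(h-1)/2,.006))
f=lambda x,y:(150+(x+.5)/5-.5,150+(y+.5)/5-.5)
print('trayFL,FR,BR',[np.round(onz(C['top'],*f(*q),.012),4) for q in((60,398),(497,456),(522,275))])
print('blue back corners rim z.044',[np.round(onz(C['top'],*f(*q),.044),4) for q in((85,228),(65,382))])
print('lid amber corners z.05',[np.round(onz(C['top'],*f(*q),.05),4) for q in((368,258),(502,272),(485,423),(352,408))])
g=lambda x,y:(190+(x+.5)/3.7-.5,150+(y+.5)/3.7-.5)
print('grey foot',onz(C['scene'],*g(316,212),0),onz(C['top'],*f(376,128),0),'clear foot',onz(C['scene'],*g(712,425),0),'palm',onz(C['scene'],*g(458,530),.013))
# tower top
print('clear tip', tri(ray(C['scene'],*g(730,265)),ray(C['top'],369,181)))
```

```text
sphere top [211.2 212.2  11.1] 303.5 [array([211. , 211.5]), array([19., 20.]), np.float64(90.0)]
[ 0.52788863 -0.01114944  0.06      ]
sphere scene [236.8 197.4  10.8] 259.5 [array([237.5, 195.7]), array([19.4, 17.4]), np.float64(6.3)]
[ 0.52562609 -0.01089669  0.06      ]
sphere tri (array([ 0.52725748, -0.01047373,  0.05941246]), np.float64(0.00189659919907934))
blue top [178.5 212.5  15.6] 473.5 [array([178.6, 212.2]), array([20.6, 25.4]), np.float64(9.0)]
[0.53409784 0.06756068 0.036     ]
tray top [233.4 218.2  12.6] 254.5 [array([235. , 218.5]), array([23., 20.]), np.float64(90.0)]
ring top [355.8 222.5   9. ] 229.0 [array([355.5, 222.5]), array([17., 17.]), np.float64(90.0)]
(347, 214, 18, 18) [ 0.50472111 -0.34494119  0.006     ]
ring scene [349.6 277.   11.8] 290.0 [array([349.7, 276.5]), array([23.5, 16.3]), np.float64(9.5)]
(338, 268, 24, 18) [ 0.50163067 -0.34787172  0.006     ]
trayFL,FR,BR [array([0.4987, 0.1117, 0.012 ]), array([ 0.4665, -0.0933,  0.012 ]), array([ 0.5524, -0.1063,  0.012 ])]
blue back corners rim z.044 [array([0.5732, 0.0941, 0.044 ]), array([0.5014, 0.1023, 0.044 ])]
lid amber corners z.05 [array([ 0.5547, -0.0374,  0.05  ]), array([ 0.5467, -0.0989,  0.05  ]), array([ 0.4771, -0.0901,  0.05  ]), array([ 0.4854, -0.0298,  0.05  ])]
grey foot [ 0.63662944 -0.03382994  0.        ] [ 0.62861942 -0.03634785  0.        ] clear foot [ 0.5862425  -0.37173813  0.        ] palm [ 0.41059271 -0.33039098  0.013     ]
clear tip (array([ 0.58415649, -0.36749686,  0.09864278]), np.float64(0.005150945687671272))
```

View pics/c.png

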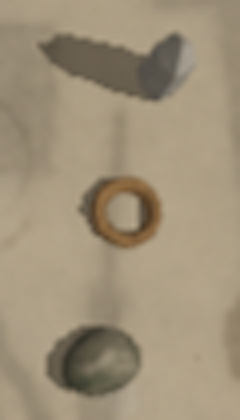

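The ring, clear tower (about (0.584,-0.371)) and palm stone agree between the two views. The red box centre is about (0.525,0.002), with tray yaw -8.3°, and the sizes check out. I'll snap the amber lid first, then move the sphere.

Create d.py:
```python
import sys; from h import *
# tray-frame target x y tipz (m) -> shift in tool axes ; or 'w' for world xy
a=sys.argv[1:]; w=a[0]=='w'; a=[float(v) for v in a[w:]]
psi=np.radians(-8.3); R2=np.array([[np.cos(psi),-np.sin(psi)],[np.sin(psi),np.cos(psi)]])
xy=np.array(a[:2]) if w else np.array([.525,.002])+R2@a[:2]
t,R=tool(); P=np.r_[xy,a[2]+env.tip_reach]
print('target',P.round(4),'shift',(R.T@(P-t)).round(4),'yaw turn',round((sensors.get_obs()['tool_rot'][2]-171.7+180)%360-180,2))
```

```bash
python3 d.py -.044 -.066 .12
```

```text
target [ 0.4719 -0.057   0.137 ] shift [-0.4717 -0.5909  0.1026] yaw turn -5.67
```

Units first: shifts go in shares of 0.75 m and turns go in shares of 90 degrees. So -0.25 m / 0.75 = -0.3333, -0.031 m / 0.75 = -0.0413, -5.7 degrees / 90 = -0.0633.

Call:
{"name": "drive_effector", "arguments": {"ticks": [[-0.0333, -0.0413, 0, -0.0111, 0], [-0.0667, -0.0827, 0, -0.0222, 0], [-0.1, -0.124, 0, -0.0333, 0], [-0.1333, -0.1667, 0, -0.0444, 0], [-0.1667, -0.208, 0, -0.0556, 0], [-0.2, -0.2493, 0, -0.0633, 0], [-0.2333, -0.2907, 0, -0.0633, 0], [-0.2667, -0.3333, 0, -0.0633, 0]], "force": 20}}

```text
time_s: 0.87
tool_pos: [0.2911, 0.338, 0.2395]
tool_rot: [180.0, 0.0, 171.8]
force: [1.1, 0.1, 0.9]
grip_width: 0.0418
grasp_force: 0.0
```

```bash
python3 d.py -.044 -.066 .12
```

```text
target [ 0.4719 -0.057   0.137 ] shift [-0.2356 -0.365   0.1024] yaw turn 0.05
```

To row units: -0.27 m / 0.75 = -0.36, -0.238 m / 0.75 = -0.3173.

Call:
{"name": "drive_effector", "arguments": {"ticks": [[-0.0267, -0.0453, 0, 0, 0], [-0.0533, -0.0907, 0, 0, 0], [-0.08, -0.136, 0, 0, 0], [-0.1067, -0.1813, 0, 0, 0], [-0.1333, -0.2267, 0, 0, 0], [-0.16, -0.272, 0, 0, 0], [-0.1867, -0.3173, 0, 0, 0], [-0.2133, -0.36, 0, 0, 0]]}}

```text
time_s: 1.53
tool_pos: [0.4104, 0.0474, 0.2397]
tool_rot: [179.9, 0.0, 171.7]
force: [1.4, -0.1, 0.4]
grip_width: 0.0005
grasp_force: 0.0
```

```bash
python3 d.py -.044 -.066 .12
```

```text
target [ 0.4719 -0.057   0.137 ] shift [-0.0759 -0.0945  0.1027] yaw turn 0.0
```

To row units: 0.14 m / 0.75 = 0.1867, -0.06 m / 0.75 = -0.08.

Call:
{"name": "drive_effector", "arguments": {"ticks": [[-0.0333, -0.04, 0, 0, 0], [-0.0667, -0.08, 0.0133, 0, 0], [-0.1013, -0.1253, 0.04, 0, 0], [-0.1013, -0.1253, 0.0933, 0, 0], [-0.1013, -0.1253, 0.1333, 0, 0], [-0.1013, -0.1253, 0.1733, 0, 0], [-0.1013, -0.1253, 0.1867, 0, 0], [-0.1013, -0.1253, 0.1867, 0, 0]]}}

```text
time_s: 2.2
tool_pos: [0.4696, -0.0543, 0.0973]
tool_rot: [-179.9, -0.3, 171.7]
force: [-0.5, 0.6, 0.5]
grip_width: 0.0005
grasp_force: 0.0
```

```bash
python3 d.py -.044 -.066 .06
```

Run:
```python
from h import *
for n in("scene","top"): cv2.imwrite(f"pics/p_{n}.png",imaging.read_camera(n)['color'])
a=cv2.imread('pics/p_scene.png')[150:270,180:300];b=cv2.imread('pics/p_top.png')[145:265,150:270]
cv2.imwrite('pics/p.png',cv2.resize(np.hstack([a,b]),None,fx=3.3,fy=3.3,interpolation=cv2.INTER_CUBIC))
```

```text
target [ 0.4719 -0.057   0.077 ] shift [-0.0028 -0.0023  0.0203] yaw turn 0.02
```

View pics/p.png

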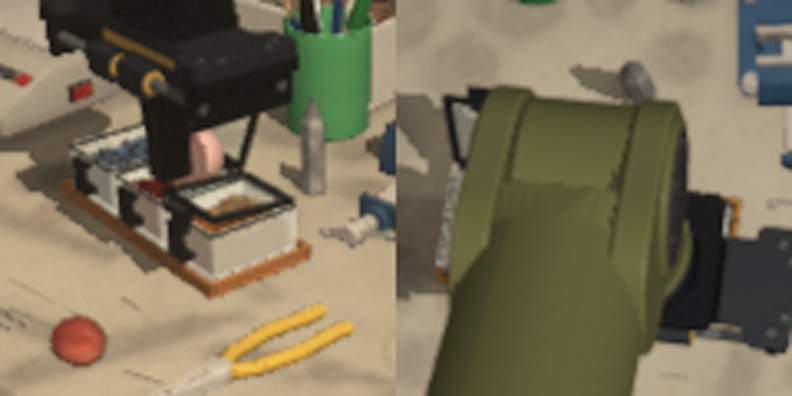

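The fingers hang just above the amber catch and tab, and the sphere and lids are untouched. Next I press down.

To row units: 0.034 m / 0.75 = 0.0453, 0.031 m / 0.75 = 0.0413.

Call:
{"name": "drive_effector", "arguments": {"ticks": [[0, -0.0013, 0.016, 0, 0], [0, -0.0013, 0.0293, 0, 0], [0, -0.0013, 0.036, 0, 0], [0, -0.0013, 0.0413, 0, 0], [0, -0.0013, 0.0453, 0, 0], [0, -0.0013, 0.0453, 0, 0]]}}

```text
time_s: 2.8
tool_pos: [0.4718, -0.0551, 0.0655]
tool_rot: [180.0, 0.0, 171.7]
force: [-0.7, 0.3, 0.3]
grip_width: 0.0006
grasp_force: 0.0
```

```bash
python3 d.py -.044 -.066 .047
```

```text
target [ 0.4719 -0.057   0.064 ] shift [-0.0004 -0.0018  0.0015] yaw turn 0.04
```

To row units: 0.003 m / 0.75 = 0.004, 0.002 m / 0.75 = 0.0027.

Call:
{"name": "drive_effector", "arguments": {"ticks": [[0, -0.0013, 0.0013, 0, 0], [0, -0.0013, 0.0027, 0, 0], [0, -0.0013, 0.004, 0, 0], [0, -0.0013, 0.004, 0, 0]]}}

```text
time_s: 3.13
tool_pos: [0.472, -0.0556, 0.0642]
tool_rot: [179.9, -0.0, 171.7]
force: [-5.8, 2.6, 14.1]
grip_width: 0.0004
grasp_force: 7.7
```

```bash
python3 d.py -.044 -.066 .047
```

```text
target [ 0.4719 -0.057   0.064 ] shift [-0.0002 -0.0014  0.0002] yaw turn 0.04
```

To row units: -0.065 m / 0.75 = -0.0867, -0.06 m / 0.75 = -0.08.

Call:
{"name": "drive_effector", "arguments": {"ticks": [[0, 0, -0.04, 0, 0], [0, 0, -0.08, 0, 0.03], [0, 0, -0.0867, 0, 0.066], [0, 0, -0.0867, 0, 0.066], [0, 0, -0.0867, 0, 0.066]]}}

```text
time_s: 3.55
tool_pos: [0.4715, -0.056, 0.1274]
tool_rot: [180.0, 0.0, 171.7]
force: [-0.4, 0.1, -0.1]
grip_width: 0.0193
grasp_force: 0.0
```

```bash
python3 d.py w .527 -.0105 .051
```

Run:
```python
from h import *
cv2.imwrite("pics/q_s.png",cv2.resize(imaging.read_camera("scene")['color'][150:250,185:305],None,fx=5,fy=5,interpolation=cv2.INTER_CUBIC))
```

```text
target [ 0.527  -0.0105  0.068 ] shift [-0.0483  0.053   0.0595] yaw turn 0.04
```

View pics/q_s.png

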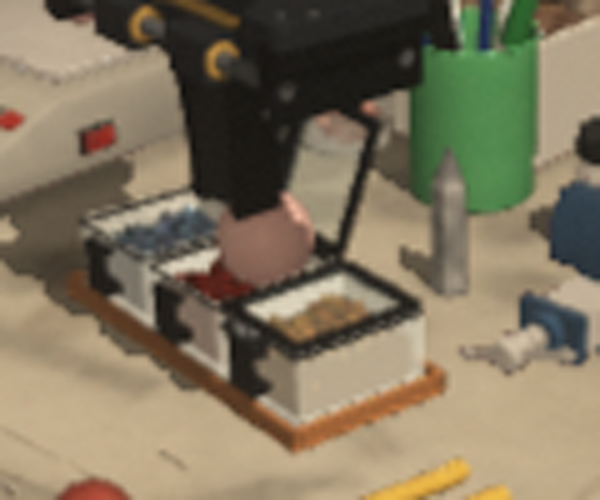

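The amber lid now lies flush and the sphere is still in place. Next I move over it and grasp.

To row units: 0.052 m / 0.75 = 0.0693, -0.048 m / 0.75 = -0.064.

Call:
{"name": "drive_effector", "arguments": {"ticks": [[-0.0213, 0.024, 0, 0, 0.066], [-0.0427, 0.048, 0, 0, 0.066], [-0.064, 0.0693, 0, 0, 0.066], [-0.064, 0.0693, 0, 0, 0.066], [-0.064, 0.0693, 0, 0, 0.066], [-0.064, 0.0693, 0, 0, 0.066]]}}

```text
time_s: 4.1
tool_pos: [0.5252, -0.0125, 0.1261]
tool_rot: [-179.9, -0.2, 171.7]
force: [0.5, -1.1, -0.3]
grip_width: 0.0619
grasp_force: 0.0
```

```bash
python3 d.py w .527 -.0105 .051
```

```text
target [ 0.527  -0.0105  0.068 ] shift [-0.0017  0.0024  0.0581] yaw turn -0.0
```

To row units: 0.058 m / 0.75 = 0.0773, 0.056 m / 0.75 = 0.0747.

Call:
{"name": "drive_effector", "arguments": {"ticks": [[0, 0.0013, 0.0267, 0, 0.066], [0, 0.0013, 0.0467, 0, 0.066], [0, 0.0013, 0.064, 0, 0.066], [0, 0.0013, 0.0747, 0, 0.066], [0, 0.0013, 0.0773, 0, 0.066], [0, 0.0013, 0.0773, 0, 0.066]]}}

```text
time_s: 4.6
tool_pos: [0.5259, -0.0113, 0.0691]
tool_rot: [-180.0, -0.1, 171.7]
force: [0.4, 0.6, 0.3]
grip_width: 0.0658
grasp_force: 0.0
```

```bash
python3 d.py w .527 -.0105 .051
```

```text
target [ 0.527  -0.0105  0.068 ] shift [-0.001   0.001   0.0011] yaw turn -0.03
```

To row units: -0.001 m / 0.75 = -0.0013.

Call:
{"name": "drive_effector", "arguments": {"ticks": [[-0.0013, 0.0013, 0.0013, 0, 0.056], [-0.0013, 0.0013, 0.0013, 0, 0.05], [-0.0013, 0.0013, 0.0013, 0, 0.04], [-0.0013, 0.0013, 0.0013, 0, 0.04], [-0.0013, 0.0013, 0.0013, 0, 0.04], [-0.0013, 0.0013, 0.0013, 0, 0.04]], "force": 12}}

```text
time_s: 5.1
tool_pos: [0.5283, -0.0095, 0.0691]
tool_rot: [180.0, 0.1, 171.7]
force: [0.2, 0.3, 2.1]
grip_width: 0.0459
grasp_force: 12.0
```

Call:
{"name": "drive_effector", "arguments": {"ticks": [[0, 0, -0.0133, 0, 0.04], [0, 0, -0.04, 0, 0.04], [0, 0, -0.08, 0, 0.04], [0, 0, -0.12, 0, 0.04], [0, 0, -0.12, 0, 0.04]], "force": 12}}

```text
time_s: 5.52
tool_pos: [0.5313, -0.0104, 0.1645]
tool_rot: [179.8, 0.5, 171.7]
force: [1.3, -1.1, -1.0]
grip_width: 0.0456
grasp_force: 12.0
```

```bash
python3 d.py w .503 -.3465 .12
```

```text
target [ 0.503  -0.3465  0.137 ] shift [-0.0203 -0.3367  0.0267] yaw turn -0.01
```

Call:
{"name": "drive_effector", "arguments": {"ticks": [[-0.0027, -0.04, 0, 0, 0.04], [-0.0053, -0.0933, 0, 0, 0.04], [-0.008, -0.1467, 0, 0, 0.04], [-0.0107, -0.2, 0, 0, 0.04], [-0.0133, -0.2533, 0, 0, 0.04], [-0.016, -0.3067, 0, 0, 0.04], [-0.0187, -0.3533, 0, 0, 0.04], [-0.0213, -0.3867, 0, 0, 0.04]]}}

```text
time_s: 6.18
tool_pos: [0.5, -0.3032, 0.1586]
tool_rot: [-179.9, -0.0, 171.5]
force: [0.1, 0.4, -1.6]
grip_width: 0.0458
grasp_force: 12.0
```

Call:
{"name": "drive_effector", "arguments": {"ticks": [[-0.0027, -0.04, 0, 0, 0.04], [-0.0053, -0.06, 0, 0, 0.04], [-0.0053, -0.06, 0, 0, 0.04], [-0.0053, -0.06, 0, 0, 0.04], [-0.0053, -0.06, 0, 0, 0.04], [-0.0053, -0.06, 0, 0, 0.04]]}}

```text
time_s: 6.68
tool_pos: [0.5, -0.3425, 0.1582]
tool_rot: [179.9, -0.0, 171.9]
force: [-0.4, 0.9, -1.7]
grip_width: 0.0457
grasp_force: 12.0
```

```bash
python3 d.py w .503 -.3465 .018
```

Run:
```python
from m import *
cv2.imwrite("pics/r_s.png",cv2.resize(C["scene"]['color'][150:310,290:410],None,fx=3.7,fy=3.7,interpolation=cv2.INTER_CUBIC))
p=blob("scene",(0,40,100),(14,130,255),(300,190,380,270)); show('sphere','scene',p); u,v,r=cc(p)
t,R=tool()
for z in(.15,.155,.16): P=onz(C['scene'],u,v,z); print(P,R.T@(P-t))
```

```text
target [ 0.503  -0.3465  0.035 ] shift [-0.0036 -0.0038  0.1232] yaw turn 0.15
sphere scene [352.8 209.7  13.8] 443.0 [array([349.9, 209.3]), array([21.6, 27.1]), np.float64(3.6)]
[ 0.49661177 -0.34451543  0.15      ] [ 0.00314948 -0.00231115  0.00844257]
[ 0.48792475 -0.34945747  0.155     ] [ 0.01104877 -0.00842851  0.00343585]
[ 0.47923772 -0.35439951  0.16      ] [ 0.01894805 -0.01454587 -0.00157088]
```

View pics/r_s.png

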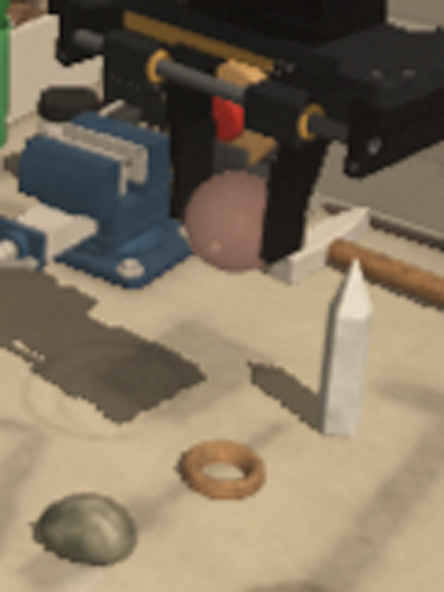

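The sphere is held centred, about 10 mm below the TCP. I'll refine the ring position with a stricter colour mask that excludes the shadow.

Run:
```python
from m import *
t=cv2.imread('pics/top0.png'); C['top']['color']=t
for n,roi in(("top",(340,208,372,240)),("scene",(333,262,366,290))):
  for s in(85,100,115):
    p=blob(n,(5,s,90),(20,255,230),roi); x,y,w,h=cv2.boundingRect(p);(u,v),ax,_=cv2.fitEllipse(p.astype(np.float32))
    print(n,s,(x,y,w,h),(round(u,1),round(v,1)),np.round(ax,1),onz(C[n],u,v,.006).round(4))
c=C['scene'];P=onz(c,353,209.6,.148);print(P)
```

```text
top 85 (347, 214, 18, 18) (355.8, 222.5) [16.9 17.5] [ 0.5047 -0.3457  0.006 ]
top 100 (348, 214, 17, 18) (356.1, 222.7) [16.3 16.8] [ 0.5043 -0.3463  0.006 ]
top 115 (348, 215, 17, 17) (356.1, 222.6) [16.  16.2] [ 0.5044 -0.3463  0.006 ]
scene 85 (338, 268, 24, 17) (349.9, 276.5) [15.6 23.1] [ 0.5022 -0.3484  0.006 ]
scene 100 (339, 269, 23, 16) (349.8, 276.6) [15.2 21.8] [ 0.5019 -0.3485  0.006 ]
scene 115 (339, 269, 22, 16) (349.8, 276.8) [14.7 21.2] [ 0.5013 -0.3488  0.006 ]
[ 0.50052247 -0.3427393   0.148     ]
```

To row units: 0.108 m / 0.75 = 0.144, 0.03 m / 0.75 = 0.04.

Call:
{"name": "drive_effector", "arguments": {"ticks": [[-0.0048, -0.0061, 0.04, 0, 0.04], [-0.0048, -0.0061, 0.08, 0, 0.04], [-0.0048, -0.0061, 0.1067, 0, 0.04], [-0.0048, -0.0061, 0.1267, 0, 0.04], [-0.0048, -0.0061, 0.14, 0, 0.04], [-0.0048, -0.0061, 0.144, 0, 0.04], [-0.0048, -0.0061, 0.144, 0, 0.04], [-0.0048, -0.0061, 0.144, 0, 0.04]]}}

```text
time_s: 7.55
tool_pos: [0.503, -0.3498, 0.0516]
tool_rot: [-180.0, 0.1, 171.7]
force: [0.4, -0.0, -1.4]
grip_width: 0.0458
grasp_force: 12.0
```

```bash
python3 d.py w .503 -.3473 .0205
```

```text
target [ 0.503  -0.3473  0.0375] shift [0.0004 0.0025 0.0141] yaw turn 0.03
```

To row units: 0.009 m / 0.75 = 0.012, 0.006 m / 0.75 = 0.008.

Call:
{"name": "drive_effector", "arguments": {"ticks": [[0, 0.0033, 0.004, 0, 0.04], [0, 0.0033, 0.008, 0, 0.04], [0, 0.0033, 0.012, 0, 0.04], [0, 0.0033, 0.012, 0, 0.04], [0, 0.0033, 0.012, 0, 0.04]]}}

```text
time_s: 7.97
tool_pos: [0.5027, -0.3467, 0.0415]
tool_rot: [180.0, -0.0, 171.7]
force: [0.1, -0.6, -1.6]
grip_width: 0.0456
grasp_force: 12.0
```

```bash
python3 d.py w .503 -.3473 .0205;  python3 - <<'E'
from m import *
cv2.imwrite("pics/s.png",cv2.resize(np.hstack([C["scene"]['color'][220:310,300:400],C["top"]['color'][180:270,310:400]]),None,fx=4,fy=4,interpolation=cv2.INTER_CUBIC))
E
```

```text
target [ 0.503  -0.3473  0.0375] shift [-0.0004 -0.0005  0.004 ] yaw turn 0.03
```

View pics/s.png

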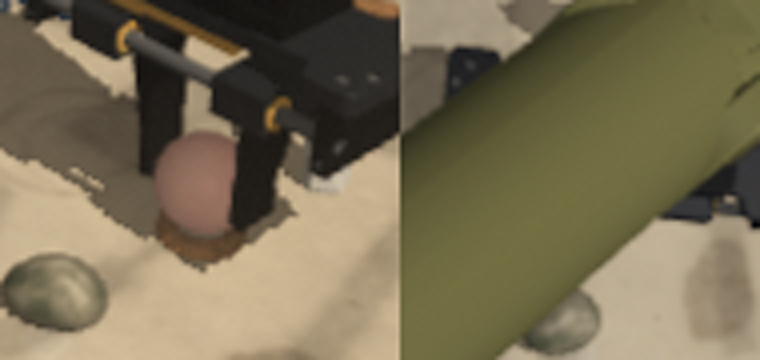

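The sphere sits right over the ring in the scene crop (ring about x=202, sphere about x=205), so I lower it to contact.

To row units: 0.004 m / 0.75 = 0.0053, 0.003 m / 0.75 = 0.004.

Call:
{"name": "drive_effector", "arguments": {"ticks": [[0, -0.0007, 0.0013, 0, 0.04], [0, -0.0007, 0.0027, 0, 0.04], [0, -0.0007, 0.004, 0, 0.04], [0, -0.0007, 0.0053, 0, 0.04], [0, -0.0007, 0.0053, 0, 0.04]]}}

```text
time_s: 8.48
tool_pos: [0.5027, -0.3473, 0.038]
tool_rot: [180.0, 0.0, 171.7]
force: [-0.7, 1.5, 3.6]
grip_width: 0.0455
grasp_force: 12.0
```

```bash
python3 d.py w .503 -.3473 .0205
```

```text
target [ 0.503  -0.3473  0.0375] shift [-0.0003  0.0001  0.0005] yaw turn 0.03
```

Call:
{"name": "drive_effector", "arguments": {"ticks": [[0, 0, 0, 0, 0.047], [0, 0, 0, 0, 0.049], [0, 0, 0, 0, 0.051], [0, 0, 0, 0, 0.054], [0, 0, 0, 0, 0.058], [0, 0, 0, 0, 0.062], [0, 0, 0, 0, 0.066], [0, 0, 0, 0, 0.066]], "force": 5}}

```text
time_s: 9.15
tool_pos: [0.5027, -0.3474, 0.0375]
tool_rot: [-180.0, 0.0, 171.7]
force: [-0.2, 0.2, 0.1]
grip_width: 0.064
grasp_force: 0.0
```

Call:
{"name": "drive_effector", "arguments": {"ticks": [[0, 0, -0.0067, 0, 0.066], [0, 0, -0.0267, 0, 0.066], [0, 0, -0.0533, 0, 0.066], [0, 0, -0.0933, 0, 0.066], [0, 0, -0.1333, 0, 0.066], [0, 0, -0.16, 0, 0.03], [0, 0, -0.16, 0, 0]]}}

```text
time_s: 9.73
tool_pos: [0.5049, -0.3498, 0.164]
tool_rot: [-179.8, 0.5, 171.7]
force: [1.0, -1.3, 1.3]
grip_width: 0.059
grasp_force: 0.0
```

```bash
python3 d.py .105 .004 .16
```

Run:
```python
from m import *
p=blob("scene",(0,40,100),(14,130,255),(330,240,372,275)); show('s','scene',p); u,v,_=cc(p); print(onz(C['scene'],u,v,.028))
```

```text
target [ 0.6295 -0.0092  0.177 ] shift [-0.0742  0.355  -0.0134] yaw turn 0.0
s scene [351.  266.6  13.2] 424.5 [array([351., 264.]), array([20., 26.]), np.float64(90.0)]
[ 0.50342094 -0.34802824  0.028     ]
```

The sphere is resting in the ring. Next is the red lid, but first I check how much room there is behind the lids (pen cup, towers).

Run:
```python
from m import *
c,t=C['scene'],C['top']
print('cup base front',onz(c,277,190,0),'rim',tri(ray(c,279,159),ray(t,189,126)))
print('pen tips',tri(ray(c,270,145),ray(t,174,110)),tri(ray(c,291,143),ray(t,196,104)))
print('vise',tri(ray(c,321,183),ray(t,273,140)))
psi=np.radians(-8.3); R2=np.array([[np.cos(psi),-np.sin(psi)],[np.sin(psi),np.cos(psi)]])
f=lambda x,y:(150+(x+.5)/5-.5,150+(y+.5)/5-.5)
for nm,(a,b,d,e) in dict(red=(238.0,0,0,0)).items():
  g=lambda x,y:(190+(x+.5)/3.7-.5,150+(y+.5)/3.7-.5)
  for q,r in(((240,60),(283,143)),((187,38),(137,112))):
    P,err=tri(ray(c,*g(*q)),ray(t,*f(*r))); print('tab tip',P,err,R2.T@(P[:2]-[.525,.002]))
P=np.array([.632,-.035]);print('grey',R2.T@(P-[.525,.002]))
```

```text
cup base front [0.7211604  0.03510665 0.        ] rim (array([0.72376405, 0.03273725, 0.09356821]), np.float64(0.005573277583211277))
pen tips (array([0.74261137, 0.0685765 , 0.12365245]), np.float64(0.016776546898283045)) (array([0.75621252, 0.01257569, 0.13632443]), np.float64(0.0012891620352633603))
vise (array([ 0.68227112, -0.15117962,  0.08740993]), np.float64(0.010451057431378868))
tab tip [ 0.59207312 -0.00811574  0.1211733 ] 0.0004583294655866344 [ 0.06783085 -0.00032737]
tab tip [0.60730816 0.05728315 0.11734009] 0.0035584269915395848 [0.07346558 0.0665858 ]
grey [ 0.11122044 -0.02116634]
```

To row units: 0.3 m / 0.75 = 0.4, 0.18 m / 0.75 = 0.24.

Call:
{"name": "drive_effector", "arguments": {"ticks": [[0, 0.0267, -0.0267, 0, 0], [-0.0067, 0.08, -0.04, 0, 0], [-0.0133, 0.1333, -0.04, 0, 0], [-0.0267, 0.1867, -0.04, 0, 0], [-0.04, 0.24, -0.04, 0, 0], [-0.0533, 0.2933, -0.04, 0, 0], [-0.0667, 0.3467, -0.04, 0, 0], [-0.08, 0.4, -0.04, 0, 0]]}}

```text
time_s: 10.6
tool_pos: [0.6048, -0.0568, 0.1864]
tool_rot: [-180.0, -0.1, 171.7]
force: [1.8, -0.1, 0.1]
grip_width: 0.0008
grasp_force: 0.0
```

Call:
{"name": "drive_effector", "arguments": {"ticks": [[-0.0067, 0.04, 0, 0, 0], [-0.016, 0.0667, 0, 0, 0], [-0.016, 0.0667, 0, 0, 0], [-0.016, 0.0667, 0, 0, 0]]}}

```text
time_s: 10.93
tool_pos: [0.624, -0.0107, 0.1864]
tool_rot: [-179.9, -0.1, 171.8]
force: [-0.4, 0.1, 0.4]
grip_width: 0.0003
grasp_force: 0.0
```

```bash
python3 d.py .105 .006 .1
```

```text
target [ 0.6298 -0.0072  0.117 ] shift [-0.0053  0.0044  0.0693] yaw turn 0.15
```

To row units: 0.069 m / 0.75 = 0.092, 0.062 m / 0.75 = 0.0827.

Call:
{"name": "drive_effector", "arguments": {"ticks": [[-0.0073, 0.0053, 0.0133, 0, 0], [-0.0073, 0.0053, 0.04, 0, 0], [-0.0073, 0.0053, 0.0667, 0, 0], [-0.0073, 0.0053, 0.0827, 0, 0], [-0.0073, 0.0053, 0.092, 0, 0], [-0.0073, 0.0053, 0.092, 0, 0], [-0.0073, 0.0053, 0.092, 0, 0]]}}

```text
time_s: 11.52
tool_pos: [0.6303, -0.0091, 0.1187]
tool_rot: [-180.0, 0.0, 171.7]
force: [0.3, 0.6, 0.5]
grip_width: 0.0003
grasp_force: 0.0
```

```bash
python3 d.py .105 .006 .1
```

```text
target [ 0.6298 -0.0072  0.117 ] shift [0.0008 0.0018 0.0017] yaw turn -0.05
```

To row units: 0.094 m / 0.75 = 0.1253, 0.084 m / 0.75 = 0.112.

Call:
{"name": "drive_effector", "arguments": {"ticks": [[0.016, 0, 0, 0, 0], [0.032, 0, 0, 0, 0], [0.048, 0, 0, 0, 0], [0.064, 0, 0, 0, 0], [0.08, 0, 0, 0, 0], [0.096, 0, 0, 0, 0], [0.112, 0, 0.004, 0, 0], [0.1253, 0, 0.008, 0, 0]]}}

```text
time_s: 12.18
tool_pos: [0.5378, 0.0052, 0.1141]
tool_rot: [179.9, 0.2, 171.7]
force: [0.1, -0.2, -0.4]
grip_width: 0.0005
grasp_force: 0.1
```

Call:
{"name": "drive_effector", "arguments": {"ticks": [[0.0133, 0, 0.0053, 0, 0], [0.0267, 0, 0.0107, 0, 0], [0.0333, 0, 0.0133, 0, 0], [0.0333, 0, 0.0133, 0, 0]]}}

```text
time_s: 12.52
tool_pos: [0.5121, 0.0091, 0.1031]
tool_rot: [179.9, 0.0, 171.7]
force: [-0.1, -0.5, -0.9]
grip_width: 0.0007
grasp_force: 0.0
```

```bash
python3 d.py -.02 .006 .1;python3 - <<'E'
from m import *
cv2.imwrite("pics/t.png",cv2.resize(C["scene"]['color'][130:250,180:320],None,fx=4,fy=4,interpolation=cv2.INTER_CUBIC))
E
```

```text
target [0.5061 0.0108 0.117 ] shift [ 0.0062  0.0009 -0.0139] yaw turn 0.02
```

View pics/t.png

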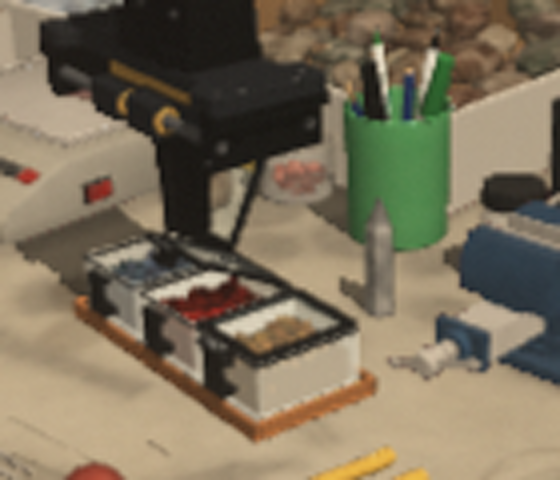

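A dark frame now borders the red chips, so the red lid has dropped onto its catch. I'll press its tab.

To row units: 0.03 m / 0.75 = 0.04, 0.02 m / 0.75 = 0.0267.

```bash
python3 d.py -.044 0 .06
```

```text
target [0.4815 0.0084 0.077 ] shift [ 0.0316 -0.0052  0.0264] yaw turn 0.03
```

Call:
{"name": "drive_effector", "arguments": {"ticks": [[0.0133, -0.0067, -0.0133, 0, 0], [0.0267, -0.0067, -0.02, 0, 0], [0.04, -0.0067, -0.02, 0, 0], [0.04, -0.0067, -0.0133, 0, 0], [0.04, -0.0067, 0.0133, 0, 0], [0.04, -0.0067, 0.0267, 0, 0], [0.04, -0.0067, 0.0267, 0, 0]]}}

```text
time_s: 13.2
tool_pos: [0.4809, 0.0079, 0.0804]
tool_rot: [-179.9, -0.2, 171.7]
force: [-0.2, 0.6, 0.6]
grip_width: 0.0008
grasp_force: 0.0
```

```bash
python3 d.py -.044 0 .047
```

```text
target [0.4815 0.0084 0.064 ] shift [-0.0006  0.0006  0.0164] yaw turn 0.01
```

To row units: 0.016 m / 0.75 = 0.0213, 0.013 m / 0.75 = 0.0173.

Call:
{"name": "drive_effector", "arguments": {"ticks": [[0, 0, 0.0093, 0, 0], [0, 0, 0.0133, 0, 0], [0, 0, 0.0173, 0, 0], [0, 0, 0.0213, 0, 0], [0, 0, 0.0213, 0, 0]]}}

```text
time_s: 13.62
tool_pos: [0.482, 0.0083, 0.0661]
tool_rot: [-180.0, -0.0, 171.7]
force: [0.1, 0.6, 0.6]
grip_width: 0.0009
grasp_force: 0.0
```

Call:
{"name": "drive_effector", "arguments": {"ticks": [[0, 0, 0.0013, 0, 0], [0, 0, 0.0033, 0, 0], [0, 0, 0.0047, 0, 0], [0, 0, 0.0047, 0, 0]]}}

```text
time_s: 13.95
tool_pos: [0.4823, 0.0084, 0.0643]
tool_rot: [179.9, -0.0, 171.7]
force: [-5.3, -0.3, 13.5]
grip_width: 0.0006
grasp_force: 6.9
```

To row units: -0.149 m / 0.75 = -0.1987, -0.12 m / 0.75 = -0.16.

Call:
{"name": "drive_effector", "arguments": {"ticks": [[0, 0, -0.0533, 0, 0], [0, 0, -0.1067, 0, 0], [-0.0067, 0.0133, -0.1467, 0, 0], [-0.04, 0.04, -0.16, 0, 0], [-0.08, 0.0667, -0.16, 0, 0], [-0.1267, 0.0853, -0.16, 0, 0], [-0.1733, 0.0907, -0.16, 0, 0], [-0.1987, 0.0907, -0.16, 0, 0]]}}

```text
time_s: 14.62
tool_pos: [0.6424, 0.0568, 0.1821]
tool_rot: [-180.0, 0.1, 172.0]
force: [-1.2, 0.2, -0.4]
grip_width: 0.0006
grasp_force: 0.0
```

```bash
python3 d.py .105 .068 .1
```

```text
target [0.6387 0.0541 0.117 ] shift [ 0.0034 -0.0031  0.0651] yaw turn 0.27
```

To row units: 0.066 m / 0.75 = 0.088, 0.06 m / 0.75 = 0.08.

Call:
{"name": "drive_effector", "arguments": {"ticks": [[0.0013, -0.0013, 0.0267, 0, 0], [0.0013, -0.0013, 0.0533, 0, 0], [0.0013, -0.0013, 0.08, 0, 0], [0.0013, -0.0013, 0.088, 0, 0], [0.0013, -0.0013, 0.088, 0, 0], [0.0013, -0.0013, 0.088, 0, 0]]}}

```text
time_s: 15.12
tool_pos: [0.6384, 0.0535, 0.1175]
tool_rot: [180.0, 0.0, 171.7]
force: [0.5, -0.7, 0.2]
grip_width: 0.0002
grasp_force: 0.0
```

```bash
python3 d.py .105 .068 .1
```

Run:
```python
from m import *
cv2.imwrite("pics/u.png",cv2.resize(C["scene"]['color'][130:250,180:320],None,fx=4,fy=4,interpolation=cv2.INTER_CUBIC))
```

```text
target [0.6387 0.0541 0.117 ] shift [-0.0002  0.0007  0.0005] yaw turn 0.04
```

View pics/u.png

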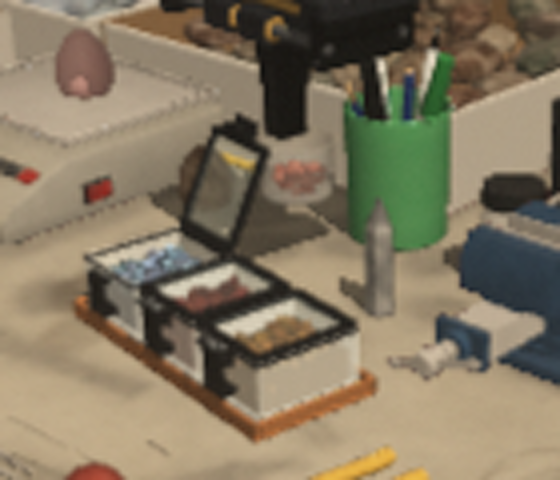

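The red and amber lids lie flush, the blue lid is open at (225,185), and the finger is behind it. I push it over the same way.

To row units: 0.094 m / 0.75 = 0.1253, 0.084 m / 0.75 = 0.112.

Call:
{"name": "drive_effector", "arguments": {"ticks": [[0.016, 0, 0, 0, 0], [0.032, 0, 0, 0, 0], [0.048, 0, 0, 0, 0], [0.064, 0, 0, 0, 0], [0.08, 0, 0, 0, 0], [0.096, 0, 0, 0, 0], [0.112, 0, 0.004, 0, 0], [0.1253, 0, 0.008, 0, 0]]}}

```text
time_s: 15.88
tool_pos: [0.5456, 0.0672, 0.1127]
tool_rot: [179.9, 0.2, 171.7]
force: [-0.0, 1.0, -0.1]
grip_width: 0.0004
grasp_force: 0.1
```

Call:
{"name": "drive_effector", "arguments": {"ticks": [[0.0133, 0, 0.0053, 0, 0], [0.0267, 0, 0.0107, 0, 0], [0.0333, 0, 0.0133, 0, 0], [0.0333, 0, 0.0133, 0, 0], [0.04, 0, 0, 0, 0], [0.0533, 0, -0.0053, 0, 0], [0.072, 0, -0.0053, 0, 0], [0.072, 0, -0.0053, 0, 0]]}}

```text
time_s: 16.55
tool_pos: [0.491, 0.075, 0.1158]
tool_rot: [179.9, -0.0, 171.7]
force: [0.9, -0.3, -1.0]
grip_width: 0.0009
grasp_force: 0.0
```

```bash
python3 d.py -.044 .066 .06
```

```text
target [0.491  0.0737 0.077 ] shift [-0.0002 -0.0014  0.0388] yaw turn 0.05
```

To row units: 0.052 m / 0.75 = 0.0693, 0.049 m / 0.75 = 0.0653.

Call:
{"name": "drive_effector", "arguments": {"ticks": [[0, -0.0013, 0.02, 0, 0], [0, -0.0013, 0.0373, 0, 0], [0, -0.0013, 0.048, 0, 0], [0, -0.0013, 0.0547, 0, 0], [0, -0.0013, 0.06, 0, 0], [0, -0.0013, 0.0653, 0, 0], [0, -0.0013, 0.0693, 0, 0], [0, -0.0013, 0.0693, 0, 0]]}}

```text
time_s: 17.22
tool_pos: [0.4925, 0.0737, 0.0643]
tool_rot: [180.0, 0.0, 171.7]
force: [-4.3, -1.0, 14.1]
grip_width: 0.0007
grasp_force: 6.7
```

```bash
python3 d.py -.044 .066 .047
```

```text
target [0.491  0.0737 0.064 ] shift [ 0.0015 -0.0002  0.0003] yaw turn 0.02
```

Same contact height and force as on the other two. I lift clear to the side and inspect.

To row units: 0.2 m / 0.75 = 0.2667, 0.165 m / 0.75 = 0.22.

Call:
{"name": "drive_effector", "arguments": {"ticks": [[0, 0, -0.0533, 0, 0], [0, 0, -0.1067, 0, 0], [0.0267, 0.04, -0.1467, 0, 0], [0.04, 0.0867, -0.16, 0, 0], [0.06, 0.1333, -0.16, 0, 0], [0.08, 0.1733, -0.16, 0, 0], [0.1, 0.22, -0.16, 0, 0], [0.12, 0.2667, -0.16, 0, 0]]}}

```text
time_s: 17.88
tool_pos: [0.4309, 0.2862, 0.1835]
tool_rot: [179.9, 0.0, 171.7]
force: [1.1, -0.1, -0.4]
grip_width: 0.0007
grasp_force: 0.0
```

Call:
{"name": "drive_effector", "arguments": {"ticks": [[0.016, 0.04, 0, 0, 0], [0.0333, 0.08, 0, 0, 0], [0.0333, 0.08, 0, 0, 0], [0.0333, 0.08, 0, 0, 0], [0.0333, 0.08, 0, 0, 0]]}}

```text
time_s: 18.3
tool_pos: [0.4157, 0.3468, 0.1829]
tool_rot: [-179.9, 0.0, 171.7]
force: [-0.3, -0.7, 0.1]
grip_width: 0.0007
grasp_force: 0.0
```

Run:
```python
from m import *
a=cv2.resize(C["scene"]['color'][160:310,190:400],None,fx=3.8,fy=3.8,interpolation=cv2.INTER_CUBIC)[:330]
s=cv2.resize(C["scene"]['color'][220:290,320:400],(300,262),interpolation=cv2.INTER_CUBIC)
b=cv2.resize(C["top"]['color'][180:250,150:270],(450,262),interpolation=cv2.INTER_CUBIC)
o=np.zeros((600,800,3),np.uint8);o[:a.shape[0],:a.shape[1]]=a[:, :800];o[335:597,:450]=b;o[335:597,460:760]=s
cv2.imwrite("pics/v.png",o)
```

```text
(no output)
```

View pics/v.png

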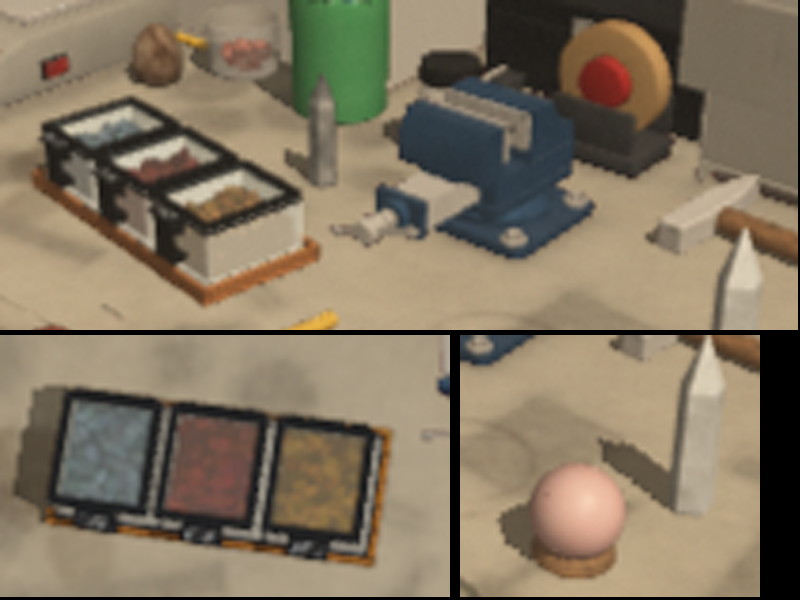

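All three lids lie flush, the sphere sits in its ring (578,510), and both towers stand. I'm handing it in.

```bash
python3 -c "
from cell import env, imaging, job, sensors
print(job.sign_off())"
```

```text
the job is handed in; nothing more can be done
None
```

I handed in the job at about 18 s: the last pictures show all three lids pressed down flush, the pink sphere resting on its ring stand, and both crystal towers still upright; sign-off returned no verdict.

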